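# Load the microscope lamps with their filter stacks

## Robot

A 6-joint arm with a two-finger parallel gripper is mounted at the origin on the work surface. World frame = base frame: x ahead of the robot, y to its left, z up, the work surface at z = 0. Lengths are in mm, angles in degrees, forces in N, time in s.
With the tool pointing down it reaches from about 300 to 850 mm from the base axis. Payload 4.2 kg.
Tool frame: the origin (TCP) lies at the very end of the fingers, on their centre line; the grasp point (between the pads) lies env.grip_point_offset behind it (env.grip_point_offset is the distance from the TCP to the grasp point, in mm); z points along the fingers, y is the direction in which the jaws open and shut (so a half turn about z gives the same grasp; the last joint's range is limited). The gripper opens to 91 mm and grips with 3 to 60 N. Pads are 32 mm wide; open, the fingers measure 118 mm over their backs; the gripper's body (76 mm by 178 mm) begins 60 mm behind the grasp point.
Start: joints at [-73.797, 18.312, 89.639, -0, 72.044, -1.146], TCP at [171.465, -548.856, 213.976] pointing down, gripper open.
Joint ranges: [-177.97, 177.97], [-48.28, 115.42], [12.27, 149.76], [-77.06, 257.06], [2.81, 150.46], [-146.56, 146.56]. Speed limits (degrees/s): [147.25, 147.25, 180, 180, 180, 180].

## Interface

Orientations are given as [roll, pitch, yaw] about the fixed x, y, z axes, in that order (R = Rz(yaw) Ry(pitch) Rx(roll)).
In Python, from workcell import env, grab_frame, camera_params gives the robot as it stands. The module is installed in compiled form; this text tells all that it offers.
- The arm moves only by the shell command python3 -m creep 'ROWS' [OPENING] [FORCE]. ROWS is a JSON object of lists of equal length, an entry for each row: "offset": the shift along the tool's x, y, z in m, a list of three; "rotation": the turn, a rotation vector about the tool's x, y, z in degrees, a list of three. A call has 1 to 5 rows; each row shifts and turns the commanded pose from where the row before left it, along the tool's axes as they then stand; what a row does not reach is not made up. A row lasts 1/8 s, in which the tool goes at most 62.5 mm and 10.7 degrees, less where a joint would pass 70% of its speed; a pose out of reach is approached as far as the arm can. A call is refused whole if a number of a shift passes 0.0625 or a number of a turn 10.7, either way. A call with a gripper value outside its range is refused whole. OPENING is the closure, from 0 (fully open) to 1 (shut), set as the call begins (- or left out, the last holds). The fingers move at their own pace and stop on an object; FORCE is the grip in N (left out, the last holds). Time passes only in rows, so rows that do not move let the fingers close. It gives the time, the measured TCP pose, the force and the opening at its end, in the units of the state.
- env.state(): the state, without advancing time (a new reading comes with each control period).
- grab_frame(name): name is "side" or "top"; returns the picture (384x512x3 uint8, red, green, blue); there is no depth.
- camera_params(name): a dict with "mtx" (3x3 intrinsics, pixels), "R" (3x3) and "t" (3): a world point X has camera coordinates R X + t. Camera axes: x right, y down, z forward; pixel columns grow to the right and rows downward; lengths in mm; the calibration is good to about 2 mm. A picture is of the moment at which its call begins. camera_params takes no time and is no camera call.
- env.job_done(): hands the job in, once; it reports no verdict.
The state is a dict: "time_s": time; "qpos": joint angles; "qvel": joint speeds; "effort": joint torques, N m; "ee_pos": TCP position; "ee_rot": TCP orientation; "force": force on the tool from outside, world axes, zero at the start; "torque": the same for the moment, N m; "gripper_width": finger opening in mm.
Only numpy, scipy, OpenCV 4.12 (cv2) and the standard library are available. Lean on these libraries where they do the work, as an engineer would, in place of code of your own. Each camera call takes 0.05 s, during which the arm holds its last target.

## Task

Load the two microscope lamps with their filters: on the white lamp put the white diffuser first and the green filter on top of it; on the black lamp put the orange filter first and the blue filter on top of it. Every filter must end upright, level and fully home in the ring beneath it. They are glass, so set them down gently rather than dropping or ramming them, and leave the eyepiece, the objective and the slide box where they stand.

Things in the scene. Friction and masses are not known exactly. Their poses are not given: they have to be found in the camera images.
- filter_white_center (a point): White diffuser (white glass and band). Round mount 52 mm across, 22 mm tall, loose, about 80 g. Bottom up: spigot 4 mm tall, 28 mm across at its foot, 37 at its top; body 52 mm across, 13 tall; rim 5 tall, 45 mm inside, round the glass. Another's spigot fits loosely in the rim; stacked ones repeat every 18 mm. Point: on the axis, half-way up (11 mm above its underside); z up, yaw means nothing.
- filter_green_center (a point): Green filter (green glass and band). Round mount 52 mm across, 22 mm tall, loose, about 80 g. Bottom up: spigot 4 mm tall, 28 mm across at its foot, 37 at its top; body 52 mm across, 13 tall; rim 5 tall, 45 mm inside, round the glass. Another's spigot fits loosely in the rim; stacked ones repeat every 18 mm. Point: on the axis, half-way up (11 mm above its underside); z up, yaw means nothing.
- filter_orange_center (a point): Orange filter (orange glass, band). Round mount 52 mm across, 22 mm tall, loose, about 80 g. Bottom up: spigot 4 mm tall, 28 mm across at its foot, 37 at its top; body 52 mm across, 13 tall; rim 5 tall, 45 mm inside, round the glass. Another's spigot fits loosely in the rim; stacked ones repeat every 18 mm. Point: on the axis, half-way up (11 mm above its underside); z up, yaw means nothing.
- filter_blue_center (a point): Blue filter (blue glass and band). Round mount 52 mm across, 22 mm tall, loose, about 80 g. Bottom up: spigot 4 mm tall, 28 mm across at its foot, 37 at its top; body 52 mm across, 13 tall; rim 5 tall, 45 mm inside, round the glass. Another's spigot fits loosely in the rim; stacked ones repeat every 18 mm. Point: on the axis, half-way up (11 mm above its underside); z up, yaw means nothing.
- lamp_white: The white lamp. Fixed round unit: disc 100 mm across, 22 tall; on it, centred, a steel filter ring up to 30 mm above the bench, 52 mm outside, 45 inside, 5 deep. A filter's spigot drops in; its body rests on the ring: seated filter centres are 37 mm (first) and 55 mm (second, on top) above this origin, which is on the axis at bench level. z up, yaw means nothing.
- lamp_black: The black lamp. Fixed round unit: disc 100 mm across, 22 tall; on it, centred, a steel filter ring up to 30 mm above the bench, 52 mm outside, 45 inside, 5 deep. A filter's spigot drops in; its body rests on the ring: seated filter centres are 37 mm (first) and 55 mm (second, on top) above this origin, which is on the axis at bench level. z up, yaw means nothing.
- eyepiece_center (a point): Bystander: a loose black microscope eyepiece standing upright, 38 mm in diameter, 40 mm tall. The point is at its centre, 20 mm above its underside.
- objective_center (a point): Bystander: a loose brass-coloured microscope objective with a black band standing upright, 28 mm in diameter, narrowing at the top, 42 mm tall. The point is half-way up.
- slidebox_center (a point): Bystander: a loose closed grey slide box with a blank paper patch, about 85 x 140 x 30 mm (its x, y, z), lying flat beyond the work. The point is at its centre, 15 mm above the bench.

How it is judged (in metres and radians):
At the end, for the whole second after the job is handed in: White lamp: white filter, green on it; black lamp: orange, blue on it. Each within 7 mm of the axis of the lamp or filter beneath, centre within 2.5 mm of seated height (37 mm lower, 55 mm upper, above the lamp's origin), tilted under 0.07 rad, released and at rest (horizontal distance between filter_white_center and lamp_white below 0.007 m and z of filter_white_center in the frame of lamp_white between 0.0345 and 0.0395 m and angle between each of filter_white_center, filter_green_center, filter_orange_center, filter_blue_center's own z axis and vertical below 0.07 rad and linear speed of each of filter_white, filter_green, filter_orange, filter_blue below 0.01 m/s and angular speed of each of filter_white, filter_green, filter_orange, filter_blue below 0.1 rad/s and horizontal distance between filter_green_center and filter_white_center below 0.007 m and z of filter_green_center in the frame of lamp_white between 0.0525 and 0.0575 m and horizontal distance between filter_orange_center and lamp_black below 0.007 m and z of filter_orange_center in the frame of lamp_black between 0.0345 and 0.0395 m and horizontal distance between filter_blue_center and filter_orange_center below 0.007 m and z of filter_blue_center in the frame of lamp_black between 0.0525 and 0.0575 m); the robot touches nothing.
It fails at once if the eyepiece is shifted by more than 20 mm or tipped over (distance of eyepiece_center from where it was at the start of the episode above 0.02 m or angle between eyepiece_center's own z axis and vertical above 0.5 rad).
It fails at once if the objective is shifted by more than 20 mm or tipped over (distance of objective_center from where it was at the start of the episode above 0.02 m or angle between objective_center's own z axis and vertical above 0.5 rad).
It fails at once if the slide box is shifted by more than 20 mm or tipped over (distance of slidebox_center from where it was at the start of the episode above 0.02 m or angle between slidebox_center's own z axis and vertical above 0.5 rad).
It fails at once if a filter is rammed: more than 60 N on a lamp, or between two filters of one stack (contact force between any of lamp_white, lamp_black and anything else above 60 N or contact force between filter_white and filter_green above 60 N or contact force between filter_orange and filter_blue above 60 N).
It fails at once if a filter is let go over its lamp more than 20 mm above where it belongs ((horizontal distance between filter_white_center and lamp_white below 0.05 m and z of filter_white_center in the frame of lamp_white above 0.057 m and contact force between filter_white and the fingers below 0.01 N) or (horizontal distance between filter_green_center and lamp_white below 0.05 m and z of filter_green_center in the frame of lamp_white above 0.075 m and contact force between filter_green and the fingers below 0.01 N) or (horizontal distance between filter_orange_center and lamp_black below 0.05 m and z of filter_orange_center in the frame of lamp_black above 0.057 m and contact force between filter_orange and the fingers below 0.01 N) or (horizontal distance between filter_blue_center and lamp_black below 0.05 m and z of filter_blue_center in the frame of lamp_black above 0.075 m and contact force between filter_blue and the fingers below 0.01 N)).
It also fails if it takes over 106 s, if anything falls off the work surface, if the arm or the gripper's body presses on something with over 40 N, if the wrist force passes 120 N, or if a joint passes its speed limit or range.

## Working session

There is one attempt and no reset: what is moved stays moved. The work goes in short steps, Python scripts to look and compute and a shell command to move; the robot and the scene stay as the last step left them, time stands still between calls to the robot, and variables do not carry over. Pictures are saved under pics/ and viewed, and the job is handed in when it is done.

```bash
mkdir -p pics; python3 - <<'E'
from workcell import env, grab_frame, camera_params
import cv2
for n in("side","top"):
    f=grab_frame(n); cv2.imwrite(f"pics/{n}0.png",f[:,:,::-1])
    p=camera_params(n); print(n,p)
print(env.state(), env.grip_point_offset)
E
```

```text
side {'mtx': array([[383.87544375,   0.        , 254.36622843],
       [  0.        , 383.87544375, 195.43351972],
       [  0.        ,   0.        ,   1.        ]]), 'R': array([[-0.97639976, -0.21552118,  0.01393316],
       [-0.16534038,  0.70443697, -0.69023989],
       [ 0.13894628, -0.67625378, -0.72344645]]), 't': array([605.61062251, 138.4824678 , 842.5522486 ])}
top {'mtx': array([[455.82853074,   0.        , 258.35298879],
       [  0.        , 455.82853074, 195.9698306 ],
       [  0.        ,   0.        ,   1.        ]]), 'R': array([[ 0.00607638, -0.99973699, -0.02211416],
       [-0.99845644, -0.00484473, -0.05532865],
       [ 0.05520696,  0.02241622, -0.99822327]]), 't': array([  15.72332628,  610.54668554, 1041.73679296])}
{'time_s': 0.1, 'qpos': array([-7.37964560e+01,  1.83480927e+01,  8.97015413e+01, -1.19238185e-03,
        7.20429906e+01, -1.14680009e+00]), 'qvel': array([-0.11017755, -0.14287909, -0.14887368,  0.09085522, -0.08164094,
       -0.00367321]), 'effort': array([ 1.71126853e-04, -4.13333559e+01, -2.32510453e+01,  7.28410226e-02,
        4.22157417e-02, -5.91496268e-05]), 'ee_pos': array([ 171.32911696, -548.3952014 ,  213.18880079]), 'ee_rot': array([-1.79907371e+02, -7.20319856e-04,  1.73507121e+01]), 'force': array([-0.45637033, -0.10804039, -0.17269276]), 'torque': array([ 0.00033213,  0.00362145, -0.04571255]), 'gripper_width': 91.40732209270018} 18.8
```

View pics/side0.png

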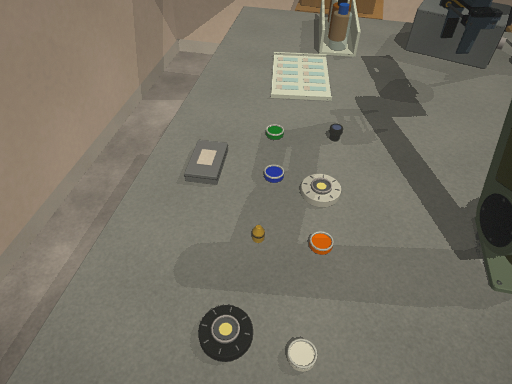

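View pics/top0.png

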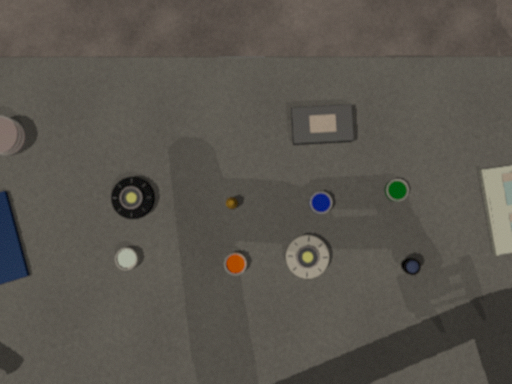

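Side: green (275,132), blue (274,174), orange (321,243), white (302,353), white lamp (321,188), black lamp (226,330). The top view shows the same items at green (398,190), blue (321,203), orange (235,264), white (126,258), white lamp (308,257) and black lamp (132,198). I'll zoom in to choose the masks.

```bash
python3 - <<'E'
import cv2,numpy as np
t=cv2.imread("pics/top0.png");s=cv2.imread("pics/side0.png")
def c(im,u,v):
    return cv2.resize(im[v-28:v+28,u-28:u+28],(196,196),interpolation=cv2.INTER_NEAREST)
T=[(398,190),(321,203),(235,264),(126,258),(308,257),(132,198),(231,202),(412,266)]
row=lambda L,im:np.hstack([c(im,*p) for p in L])
S=[(275,132),(274,174),(321,243),(302,353),(321,188),(226,330),(258,233),(336,132)]
cv2.imwrite("pics/z0.png",np.vstack([row(T[:4],t),row(T[4:],t),]));cv2.imwrite("pics/z1.png",np.vstack([row(S[:4],s),row(S[4:],s)]))
E
```

```text
(no output)
```

View pics/z0.png

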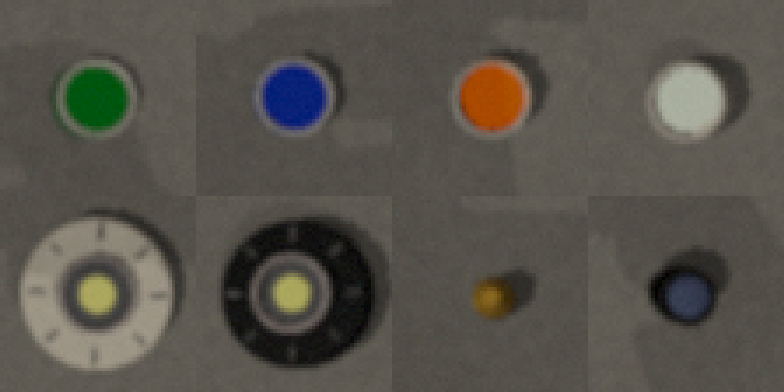

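View pics/z1.png

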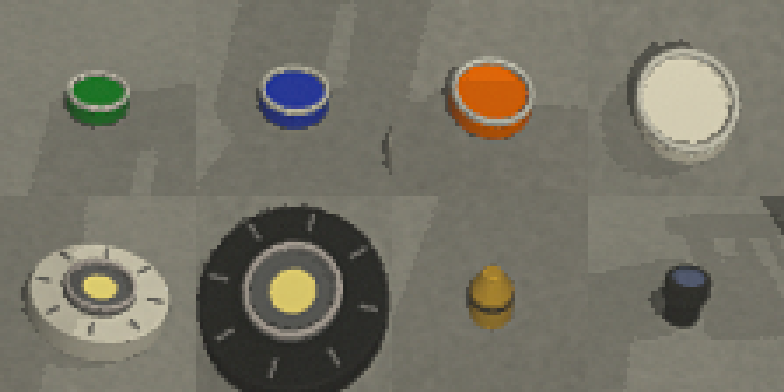

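```bash
cat > h.py <<'E'
import cv2,numpy as np
from workcell import env,grab_frame,camera_params
def ray(n,u,v,z):
    p=camera_params(n);K,R,t=p["mtx"],p["R"],p["t"]
    c=-R.T@t; d=R.T@np.linalg.inv(K)@np.array([u,v,1.]); return c+d*(z-c[2])/d[2]
def proj(n,X):
    p=camera_params(n);x=p["mtx"]@(p["R"]@np.asarray(X,float)+p["t"]);return x[:2]/x[2]
def mask(im,c):
    h=cv2.cvtColor(im,cv2.COLOR_BGR2HSV);H,S,V=cv2.split(h)
    return {'green':(abs(H.astype(int)-60)<15)&(S>150),'blue':(abs(H.astype(int)-118)<14)&(S>150),
    'orange':(H<20)&(S>200)&(V>150),'yellow':(abs(H.astype(int)-28)<6)&(S>70)&(V>140),
    'white':(S<60)&(V>165)}[c].astype(np.uint8)
def blob(im,c,near,r=25):
    m=mask(im,c);n,l,st,ce=cv2.connectedComponentsWithStats(m)
    ok=[i for i in range(1,n) if np.hypot(*(ce[i]-near))<r]
    i=max(ok,key=lambda i:st[i,4]); return ce[i],st[i]
E
python3 - <<'E'
from h import *
t=cv2.imread("pics/top0.png");s=cv2.imread("pics/side0.png")
for n,c,a,b,z in [('green','green',(398,190),(275,132),19),('blue','blue',(321,203),(274,174),19),('orange','orange',(235,264),(321,243),19),('white','white',(126,258),(302,353),19),('LW','yellow',(308,257),(321,188),26),('LB','yellow',(132,198),(226,330),26)]:
    ct,st=blob(t,c,a);cs,ss=blob(s,c,b)
    print(n,ct.round(1),st[2:],ray('top',*ct,z).round(1),'side',cs.round(1),ss[2:],ray('side',*cs,z).round(1))
for n,u,v,z in [('eyep',412.5,266.5,35),('obj',231.5,202.5,30),('box',323,123.5,30)]: print(n,ray('top',u,v,z).round(0))
E
```

```text
green [396.9 189.7] [ 17  17 222] [ 626.3 -300.3   19. ] side [274.4 129.4] [14  8 80] [ 627.8 -304.9   19. ]
blue [320.5 202.1] [ 18  17 235] [ 596.8 -124.6   19. ] side [273.7 171.1] [ 16  10 124] [ 597.3 -127.5   19. ]
orange [235.1 263.3] [ 17  18 227] [454.8  71.6  19. ] side [321.1 240.6] [ 19  15 221] [454.8  69.7  19. ]
white [126.5 258. ] [ 16  17 219] [464.9 323.6  19. ] side [301.5 353.1] [ 29  30 593] [464.1 324.   19. ]
LW [307.2 256.6] [10 10 77] [472.1 -93.3  26. ] side [321.1 185.4] [11  7 56] [471.9 -95.6  26. ]
LB [130.9 197.3] [ 9 10 72] [605.5 314.2  26. ] side [225.1 328.6] [ 13  13 137] [605.8 313.7  26. ]
eyep [ 452. -329.   35.]
obj [594.  80.  30.]
box [ 778. -129.   30.]
```

Top and side agree within 2–5 mm. Plan: turn the yaw to 0, so that tool x = +X, tool y = −Y and tool z = down. First I'll go to the orange filter.

```bash
python3 -m creep '{"offset":[[0,0,0],[0,0,0],[0,0,0]],"rotation":[[0,0,9],[0,0,8.3],[0,0,0]]}' 0 20
```

```text
time_s: 0.48
ee_pos: [171.4, -548.6, 213.5]
ee_rot: [-180.0, 0.0, 0.1]
force: [0.5, -0.2, 0.2]
gripper_width: 91.2
```

```bash
python3 -m creep '{"offset":[[0.0236,-0.0516,0],[0.0236,-0.0516,0],[0.0236,-0.0516,0],[0.0236,-0.0516,0],[0.0236,-0.0516,0]],"rotation":[[0,0,0],[0,0,0],[0,0,0],[0,0,0],[0,0,0]]}'; python3 -m creep '{"offset":[[0.0236,-0.0516,0],[0.0236,-0.0516,0],[0.0236,-0.0516,0],[0.0236,-0.0516,0],[0.0236,-0.0516,0]],"rotation":[[0,0,0],[0,0,0],[0,0,0],[0,0,0],[0,0,0]]}';python3 -m creep '{"offset":[[0.0236,-0.0516,0],[0.0236,-0.0516,0],[0,0,0],[0,0,0]],"rotation":[[0,0,0],[0,0,0],[0,0,0],[0,0,0]]}'
```

```text
time_s: 1.1
ee_pos: [289.7, -289.1, 214.0]
ee_rot: [180.0, -0.0, 0.2]
force: [1.0, 0.2, 0.4]
gripper_width: 91.2
time_s: 1.72
ee_pos: [407.5, -30.9, 214.1]
ee_rot: [180.0, -0.0, 0.2]
force: [0.6, -0.7, -0.8]
gripper_width: 91.4
time_s: 2.22
ee_pos: [453.6, 70.3, 213.6]
ee_rot: [180.0, 0.1, 0.2]
force: [-0.4, 0.2, -0.3]
gripper_width: 91.2
```

```bash
python3 -m creep '{"offset":[[0.001,0,0.058],[0,0,0.058],[0,0,0.058],[0,0,0],[0,0,0]],"rotation":[[0,0,0],[0,0,0],[0,0,0],[0,0,0],[0,0,0]]}'; cat > snap.py <<'E'
import sys
from h import *
u,v,n,cam=int(sys.argv[1]),int(sys.argv[2]),sys.argv[3],sys.argv[4]
f=cv2.cvtColor(grab_frame(cam),cv2.COLOR_RGB2BGR);cv2.imwrite(f"pics/raw_{n}.png",f)
y0=max(0,min(384-75,v-37));x0=max(0,min(512-100,u-50))
print(x0,y0);cv2.imwrite(f"pics/{n}.png",cv2.resize(f[y0:y0+75,x0:x0+100],None,fx=6,fy=6,interpolation=cv2.INTER_CUBIC))
E
python3 snap.py 321 240 a1 side
```

```text
time_s: 2.85
ee_pos: [456.5, 69.9, 41.7]
ee_rot: [-180.0, -0.2, -0.0]
force: [1.1, -0.7, -0.2]
gripper_width: 91.1
271 203
```

View pics/a1.png

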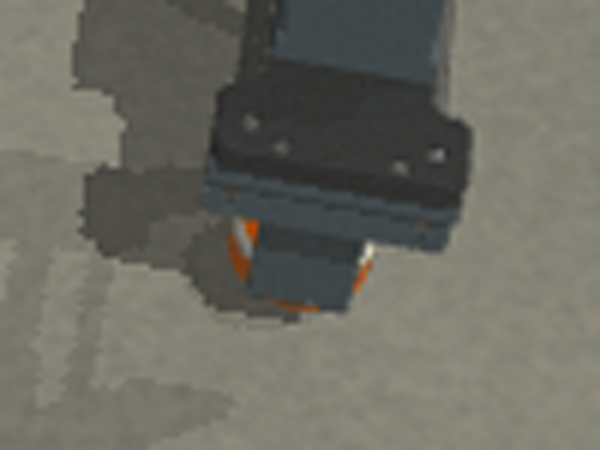

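The front finger is centred on the orange filter (finger at column 305 of the crop, filter 300). I'll lower and grip.

```bash
python3 -m creep '{"offset":[[0,0,0.018],[0,0,0.0135],[0,0,0.005],[0,0,0],[0,0,0]],"rotation":[[0,0,0],[0,0,0],[0,0,0],[0,0,0],[0,0,0]]}'; python3 -m creep '{"offset":[[0,0,0],[0,0,0],[0,0,0],[0,0,0],[0,0,0]],"rotation":[[0,0,0],[0,0,0],[0,0,0],[0,0,0],[0,0,0]]}' 1 20;python3 -m creep '{"offset":[[0,0,0],[0,0,0],[0,0,0]],"rotation":[[0,0,0],[0,0,0],[0,0,0]]}'
```

```text
time_s: 3.52
ee_pos: [455.6, 70.6, 3.9]
ee_rot: [-180.0, -0.1, 0.1]
force: [1.3, -1.1, 1.0]
gripper_width: 91.2
time_s: 4.15
ee_pos: [455.1, 70.6, 3.4]
ee_rot: [180.0, 0.0, 0.0]
force: [0.1, 0.3, 0.9]
gripper_width: 51.2
time_s: 4.53
ee_pos: [455.1, 70.6, 3.4]
ee_rot: [180.0, -0.0, 0.0]
force: [-0.5, 0.3, 0.4]
gripper_width: 52.1
```

```bash
python3 -m creep '{"offset":[[0,0,-0.02],[0,0,-0.05],[0,0,-0.03]],"rotation":[[0,0,0],[0,0,0],[0,0,0]]}'; python3 -m creep '{"offset":[[0.03,-0.0487,0],[0.03,-0.0487,0],[0.03,-0.0487,0],[0.03,-0.0487,0],[0.03,-0.0487,0]],"rotation":[[0,0,0],[0,0,0],[0,0,0],[0,0,0],[0,0,0]]}';python3 -m creep '{"offset":[[0,0,0],[0,0,0],[0,0,0]],"rotation":[[0,0,0],[0,0,0],[0,0,0]]}'; python3 snap.py 226 320 b1 side;python3 snap.py 132 198 b1t top
```

```text
time_s: 4.9
ee_pos: [455.7, 70.6, 105.2]
ee_rot: [-180.0, -0.1, 0.0]
force: [0.6, -0.8, -1.1]
gripper_width: 51.2
time_s: 5.52
ee_pos: [605.5, 315.7, 102.8]
ee_rot: [180.0, 0.0, 0.1]
force: [0.7, 0.0, -0.5]
gripper_width: 51.3
time_s: 5.9
ee_pos: [604.2, 312.9, 103.3]
ee_rot: [180.0, 0.1, -0.0]
force: [0.4, 0.4, -1.1]
gripper_width: 51.0
176 283
82 161
```

View pics/b1.png

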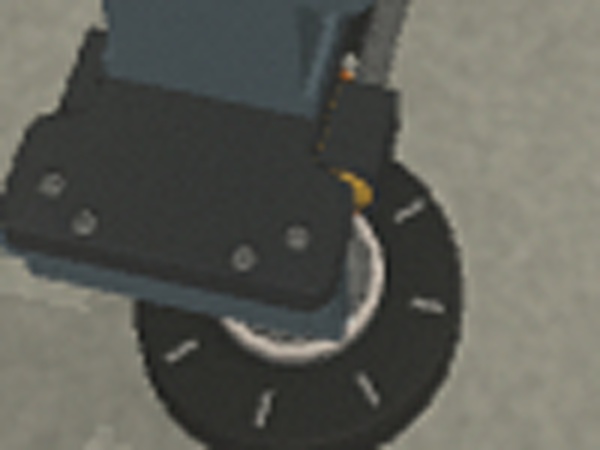

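View pics/b1t.png

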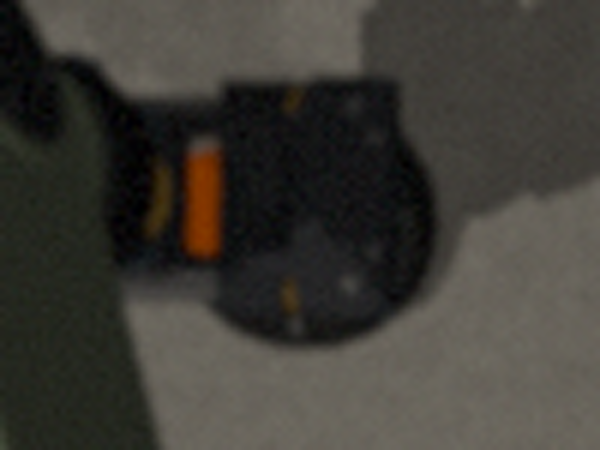

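The filter is held above the black lamp, and its ring is visible under the finger at about (305,290) in the crop. Next I'll nudge and lower.

```bash
python3 -m creep '{"offset":[[0.001,-0.001,0.025],[0,0,0.025],[0,0,0.016],[0,0,0],[0,0,0]],"rotation":[[0,0,0],[0,0,0],[0,0,0],[0,0,0],[0,0,0]]}';python3 snap.py 226 325 b2 side
```

```text
time_s: 6.62
ee_pos: [606.6, 315.4, 38.5]
ee_rot: [-180.0, -0.1, 0.0]
force: [-0.3, -0.1, -0.9]
gripper_width: 51.3
176 288
```

View pics/b2.png

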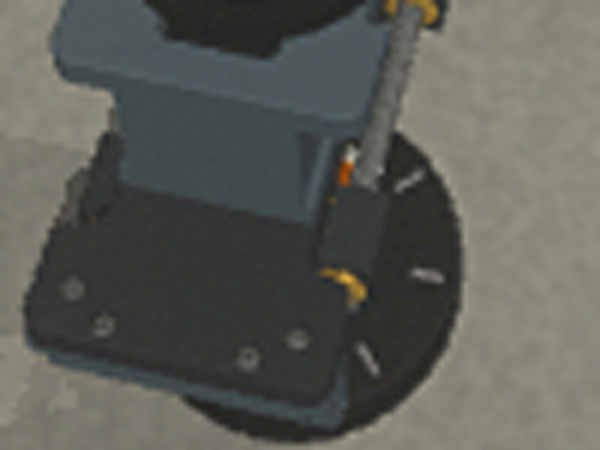

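The gripper hides the fit, so I'll lower by force feel.

```bash
python3 -m creep '{"offset":[[0,0,0.002],[0,0,0.002],[0,0,0.001],[0,0,0],[0,0,0]],"rotation":[[0,0,0],[0,0,0],[0,0,0],[0,0,0],[0,0,0]]}';python3 -m creep '{"offset":[[0,0,0.001],[0,0,0.001],[0,0,0],[0,0,0]],"rotation":[[0,0,0],[0,0,0],[0,0,0],[0,0,0]]}'
```

```text
time_s: 7.3
ee_pos: [605.9, 315.2, 32.4]
ee_rot: [180.0, -0.0, 0.0]
force: [0.2, 0.2, -0.1]
gripper_width: 51.3
time_s: 7.8
ee_pos: [605.9, 315.2, 30.4]
ee_rot: [180.0, 0.0, 0.1]
force: [0.1, -0.3, -1.3]
gripper_width: 51.4
```

```bash
python3 -m creep '{"offset":[[0,0,0.0007],[0,0,0.0004],[0,0,0],[0,0,0]],"rotation":[[0,0,0],[0,0,0],[0,0,0],[0,0,0]]}'
```

```text
time_s: 8.3
ee_pos: [606.0, 315.2, 30.1]
ee_rot: [-180.0, -0.0, 0.0]
force: [-1.7, -0.8, 4.9]
gripper_width: 51.6
```

```bash
python3 -m creep '{"offset":[[0,0,0],[0,0,0],[0,0,0],[0,0,0],[0,0,0]],"rotation":[[0,0,0],[0,0,0],[0,0,0],[0,0,0],[0,0,0]]}' 0; python3 -m creep '{"offset":[[0,0,-0.01],[0,0,-0.04],[0,0,-0.04],[-0.05,0,-0.02],[-0.05,0,0]],"rotation":[[0,0,0],[0,0,0],[0,0,0],[0,0,0],[0,0,0]]}'; python3 -m creep '{"offset":[[-0.04,0,0],[0,0,0],[0,0,0]],"rotation":[[0,0,0],[0,0,0],[0,0,0]]}';python3 snap.py 226 325 b3 side
```

```text
time_s: 8.93
ee_pos: [605.9, 315.1, 29.1]
ee_rot: [180.0, 0.0, 0.0]
force: [0.3, -0.9, 0.9]
gripper_width: 91.4
time_s: 9.55
ee_pos: [506.4, 315.8, 142.2]
ee_rot: [-179.8, -0.3, -0.0]
force: [-0.6, 0.7, 0.1]
gripper_width: 91.2
time_s: 9.93
ee_pos: [466.8, 315.5, 140.2]
ee_rot: [-179.9, -0.1, 0.1]
force: [0.0, -0.6, -0.1]
gripper_width: 91.1
176 288
```

View pics/b3.png

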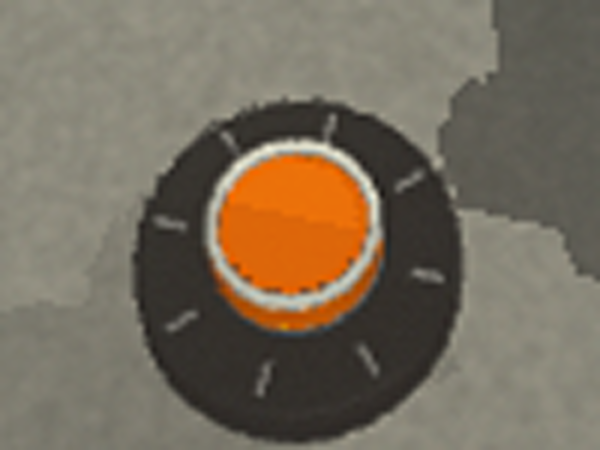

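Orange sits home and level: its rim is centred at crop (295,225), concentric with the disc once height is allowed for. Next is the white diffuser.

```bash
python3 -m creep '{"offset":[[-0.002,-0.0085,0.03],[0,0,0.05],[0,0,0.025],[0,0,0],[0,0,0]],"rotation":[[0,0,0],[0,0,0],[0,0,0],[0,0,0],[0,0,0]]}';python3 snap.py 300 345 c1 side
```

```text
time_s: 10.6
ee_pos: [465.4, 324.1, 35.2]
ee_rot: [-179.9, -0.1, 0.0]
force: [-1.2, 0.1, 0.3]
gripper_width: 90.7
250 308
```

View pics/c1.png

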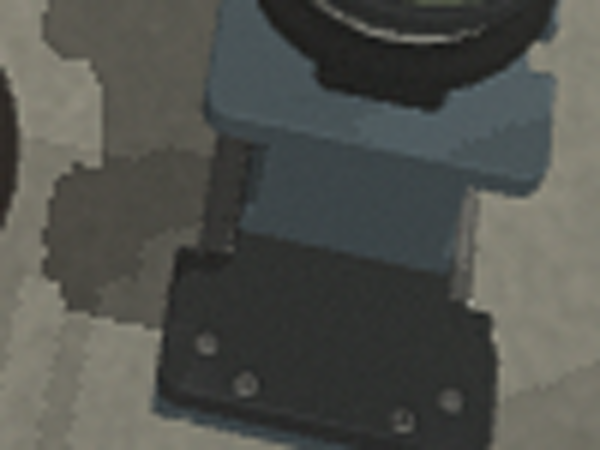

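The gripper hides the filter, but the position matches the measurement. I'll lower and grip.

```bash
python3 -m creep '{"offset":[[-0.0005,0,0.016],[0,0,0.011],[0,0,0.003],[0,0,0],[0,0,0]],"rotation":[[0,0,0],[0,0,0],[0,0,0],[0,0,0],[0,0,0]]}'; python3 -m creep '{"offset":[[0,0,0],[0,0,0],[0,0,0],[0,0,0],[0,0,0]],"rotation":[[0,0,0],[0,0,0],[0,0,0],[0,0,0],[0,0,0]]}' 1 20;python3 -m creep '{"offset":[[0,0,0],[0,0,0],[0,0,0]],"rotation":[[0,0,0],[0,0,0],[0,0,0]]}'
```

```text
time_s: 11.28
ee_pos: [463.7, 323.8, 4.6]
ee_rot: [-180.0, -0.0, 0.0]
force: [-0.2, -0.3, 0.0]
gripper_width: 91.2
time_s: 11.9
ee_pos: [463.4, 323.6, 4.3]
ee_rot: [180.0, -0.0, 0.0]
force: [0.2, -0.4, 0.1]
gripper_width: 51.5
time_s: 12.28
ee_pos: [463.4, 323.6, 4.3]
ee_rot: [180.0, -0.0, 0.0]
force: [-0.0, 0.1, 1.0]
gripper_width: 51.7
```

```bash
python3 -m creep '{"offset":[[0,0,-0.02],[0,0,-0.05],[0,0,-0.03],[0,0.02,0],[0,0.05,0]],"rotation":[[0,0,0],[0,0,0],[0,0,0],[0,0,0],[0,0,0]]}'; python3 -m creep '{"offset":[[0.0015,0.058,0],[0.0015,0.058,0],[0.0015,0.058,0],[0.0015,0.058,0],[0.0016,0.058,0]],"rotation":[[0,0,0],[0,0,0],[0,0,0],[0,0,0],[0,0,0]]}';python3 -m creep '{"offset":[[0,0.0576,0],[0,0,0],[0,0,0],[0,0,0]],"rotation":[[0,0,0],[0,0,0],[0,0,0],[0,0,0]]}'; python3 snap.py 321 175 d1 side
```

```text
time_s: 12.9
ee_pos: [462.9, 252.9, 103.2]
ee_rot: [180.0, 0.0, 0.2]
force: [0.8, -1.3, -0.3]
gripper_width: 51.6
time_s: 13.52
ee_pos: [469.2, -38.8, 102.8]
ee_rot: [180.0, 0.2, 0.0]
force: [1.1, -0.1, -0.1]
gripper_width: 51.3
time_s: 14.02
ee_pos: [470.7, -92.9, 103.7]
ee_rot: [-180.0, 0.1, 0.1]
force: [-0.3, 0.4, -1.2]
gripper_width: 51.6
271 138
```

View pics/d1.png

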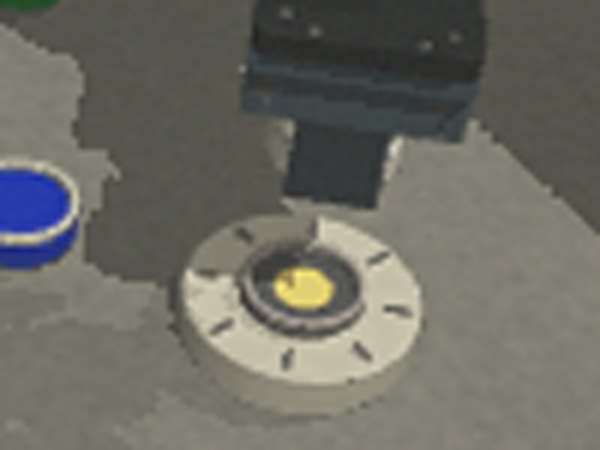

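White hangs upright behind the finger, with the lamp ring clear below at crop (303,287). Lowering.

```bash
python3 -m creep '{"offset":[[0,0.001,0.025],[0,0,0.025],[0,0,0.015],[0,0,0],[0,0,0]],"rotation":[[0,0,0],[0,0,0],[0,0,0],[0,0,0],[0,0,0]]}';python3 snap.py 321 185 d2 side
```

```text
time_s: 14.7
ee_pos: [471.9, -94.5, 39.9]
ee_rot: [180.0, -0.1, 0.1]
force: [0.8, 0.6, -0.5]
gripper_width: 51.7
271 148
```

View pics/d2.png

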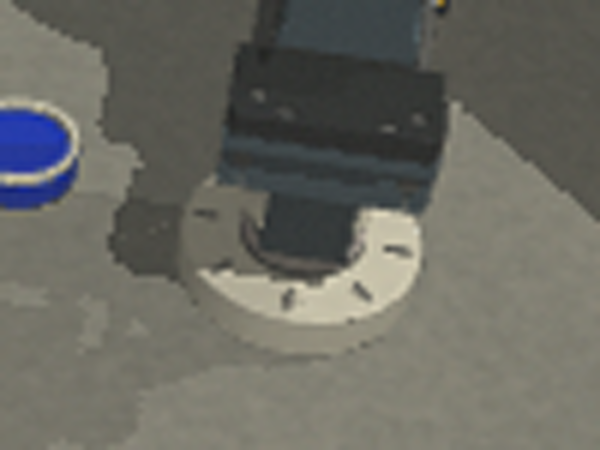

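The finger is over the ring (column 308 against 303). Lowering gently.

```bash
python3 -m creep '{"offset":[[0,0,0.002],[0,0,0.002],[0,0,0.002],[0,0,0],[0,0,0]],"rotation":[[0,0,0],[0,0,0],[0,0,0],[0,0,0],[0,0,0]]}';python3 -m creep '{"offset":[[0,0,0.001],[0,0,0.0005],[0,0,0],[0,0,0]],"rotation":[[0,0,0],[0,0,0],[0,0,0],[0,0,0]]}'
```

```text
time_s: 15.38
ee_pos: [471.4, -95.0, 33.3]
ee_rot: [180.0, -0.0, 0.0]
force: [0.7, -1.1, -0.7]
gripper_width: 51.2
time_s: 15.88
ee_pos: [471.4, -95.0, 31.8]
ee_rot: [180.0, -0.0, 0.1]
force: [-0.0, -0.7, -0.6]
gripper_width: 51.6
```

```bash
python3 -m creep '{"offset":[[0,0,0.0005],[0,0,0.0005],[0,0,0],[0,0,0]],"rotation":[[0,0,0],[0,0,0],[0,0,0],[0,0,0]]}'; python3 -m creep '{"offset":[[0,0,0.0003],[0,0,0],[0,0,0]],"rotation":[[0,0,0],[0,0,0],[0,0,0]]}'
```

```text
time_s: 16.38
ee_pos: [471.4, -95.0, 30.8]
ee_rot: [180.0, -0.0, 0.0]
force: [-0.1, -0.1, -0.2]
gripper_width: 51.5
time_s: 16.75
ee_pos: [471.4, -95.0, 30.5]
ee_rot: [180.0, -0.0, 0.0]
force: [-0.4, -0.7, 0.1]
gripper_width: 51.5
```

```bash
python3 -m creep '{"offset":[[0,0,0.0005],[0,0,0],[0,0,0]],"rotation":[[0,0,0],[0,0,0],[0,0,0]]}'
```

```text
time_s: 17.12
ee_pos: [471.5, -95.0, 30.3]
ee_rot: [180.0, -0.0, 0.0]
force: [-1.1, -0.1, 3.7]
gripper_width: 51.6
```

Contact came at the expected height. I'll release and move towards blue.

```bash
python3 -m creep '{"offset":[[0,0,0],[0,0,0],[0,0,0],[0,0,0],[0,0,0]],"rotation":[[0,0,0],[0,0,0],[0,0,0],[0,0,0],[0,0,0]]}' 0; python3 -m creep '{"offset":[[0,0,-0.01],[0,0,-0.04],[0,0,-0.04],[0.04,0.01,-0.02],[0.045,0.01,0]],"rotation":[[0,0,0],[0,0,0],[0,0,0],[0,0,0],[0,0,0]]}'; python3 -m creep '{"offset":[[0.0405,0.011,0],[0,0,0],[0,0,0]],"rotation":[[0,0,0],[0,0,0],[0,0,0]]}';python3 snap.py 310 180 d3 side
```

```text
time_s: 17.75
ee_pos: [471.4, -95.0, 30.0]
ee_rot: [180.0, 0.0, 0.1]
force: [-0.2, 1.3, 0.2]
gripper_width: 90.9
time_s: 18.38
ee_pos: [558.5, -115.4, 143.6]
ee_rot: [179.9, -0.3, 0.0]
force: [0.9, -0.3, -0.3]
gripper_width: 91.5
time_s: 18.75
ee_pos: [596.0, -125.7, 140.0]
ee_rot: [-180.0, 0.1, 0.0]
force: [-0.6, 0.5, -0.3]
gripper_width: 91.0
260 143
```

View pics/d3.png

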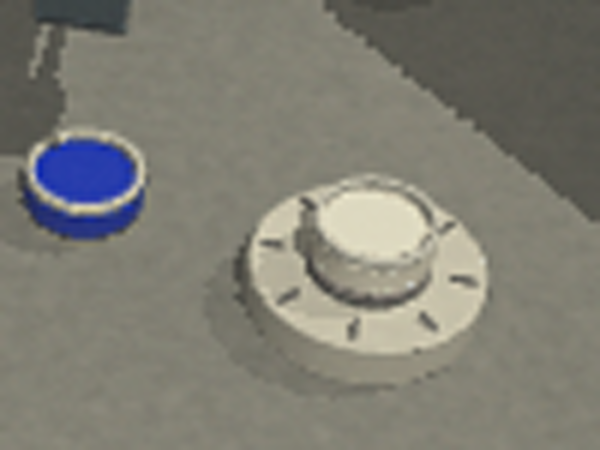

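White sits level in its ring (crop (370,235)), and blue is at crop (85,175). Going down on blue.

```bash
python3 -m creep '{"offset":[[0.001,0,0.03],[0,0,0.05],[0,0,0.025],[0,0,0],[0,0,0]],"rotation":[[0,0,0],[0,0,0],[0,0,0],[0,0,0],[0,0,0]]}';python3 snap.py 274 170 e1 side
```

```text
time_s: 19.42
ee_pos: [598.4, -126.0, 36.6]
ee_rot: [180.0, -0.1, 0.0]
force: [-0.4, -0.1, -0.3]
gripper_width: 91.3
224 133
```

View pics/e1.png

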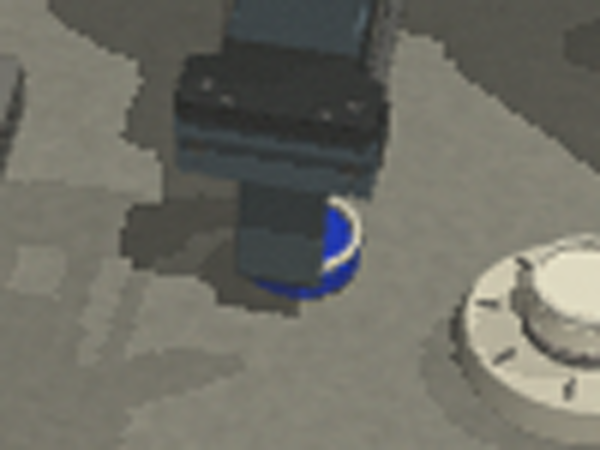

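```bash
python3 - <<'E'
from h import *
for nm,x,y,z,o in [('or',456.5,69.9,41.7,(271,203)),('bl',598.4,-126,36.6,(224,133))]:
    for dx in(-16,0,16): print(nm,dx,((proj('side',[x+dx,y+59,z])-o)*6).round(), ((proj('side',[x+dx,y+46,z])-o)*6).round())
    X=[455,71,20] if nm=='or' else [597,-126,20]
    print('filt',((proj('side',X)-o)*6).round())
E
```

```text
or -16 [335. 329.] [338. 298.]
or 0 [288. 320.] [292. 289.]
or 16 [241. 311.] [245. 281.]
filt [300. 226.]
bl -16 [309. 301.] [315. 279.]
bl 0 [271. 294.] [277. 273.]
bl 16 [232. 288.] [239. 267.]
filt [298. 229.]
```

Projected finger and filter positions match the picture within 1–3 mm. Gripping blue.

```bash
python3 -m creep '{"offset":[[0,0,0.016],[0,0,0.011],[0,0,0.003],[0,0,0],[0,0,0]],"rotation":[[0,0,0],[0,0,0],[0,0,0],[0,0,0],[0,0,0]]}'; python3 -m creep '{"offset":[[0,0,0],[0,0,0],[0,0,0],[0,0,0],[0,0,0]],"rotation":[[0,0,0],[0,0,0],[0,0,0],[0,0,0],[0,0,0]]}' 1 20;python3 -m creep '{"offset":[[0,0,0],[0,0,0],[0,0,0]],"rotation":[[0,0,0],[0,0,0],[0,0,0]]}'
```

```text
time_s: 20.1
ee_pos: [598.2, -126.0, 5.3]
ee_rot: [180.0, -0.0, 0.1]
force: [0.9, -0.1, 0.1]
gripper_width: 90.9
time_s: 20.72
ee_pos: [597.9, -125.9, 5.1]
ee_rot: [180.0, -0.0, 0.0]
force: [0.1, 0.5, 0.3]
gripper_width: 51.1
time_s: 21.1
ee_pos: [598.0, -125.9, 5.1]
ee_rot: [180.0, -0.0, 0.0]
force: [0.4, 0.1, 0.2]
gripper_width: 51.0
```

```bash
python3 - <<'E'
from h import *
for cam,o in (('top',(131,196)),('side',(225,322))):
    f=cv2.cvtColor(grab_frame(cam),cv2.COLOR_RGB2BGR);cv2.imwrite(f'pics/m1{cam}.png',f)
    c,s=blob(f,'orange',o);print(cam,c,s[2:],ray(cam,*c,45).round(1))
s=cv2.imread('pics/raw_d3.png');c,st=blob(s,'white',(321,181),30);print(c,st[2:],ray('side',*c,45))
E
```

```text
top [127.24669604 196.88986784] [ 17  17 227] [605.4 316.9  45. ]
side [224.46189376 324.85450346] [ 24  23 433] [605.6 315.5  45. ]
[321.7324159  187.48165138] [ 39  29 654] [470.42418347 -69.19528651  45.        ]
```

```bash
python3 -m creep '{"offset":[[0,0,-0.02],[0,0,-0.05],[0,0,-0.05],[0,-0.03,0],[0,-0.052,0]],"rotation":[[0,0,0],[0,0,0],[0,0,0],[0,0,0],[0,0,0]]}'; python3 -m creep '{"offset":[[0.0015,-0.06,0],[0.0015,-0.06,0],[0.0015,-0.06,0],[0.0015,-0.06,0],[0.0015,-0.06,0]],"rotation":[[0,0,0],[0,0,0],[0,0,0],[0,0,0],[0,0,0]]}';python3 -m creep '{"offset":[[0.001,-0.0599,0],[0,0,0],[0,0,0],[0,0,0]],"rotation":[[0,0,0],[0,0,0],[0,0,0],[0,0,0]]}'; python3 snap.py 226 315 f1 side
```

```text
time_s: 21.82
ee_pos: [598.2, -44.3, 125.7]
ee_rot: [180.0, -0.1, -0.1]
force: [0.3, 0.8, -0.8]
gripper_width: 51.1
time_s: 22.45
ee_pos: [604.8, 258.0, 124.7]
ee_rot: [180.0, 0.0, 0.1]
force: [0.5, -0.4, -1.1]
gripper_width: 51.4
time_s: 22.95
ee_pos: [606.1, 314.5, 124.9]
ee_rot: [180.0, 0.0, -0.0]
force: [-0.0, -0.9, -1.2]
gripper_width: 51.1
176 278
```

View pics/f1.png

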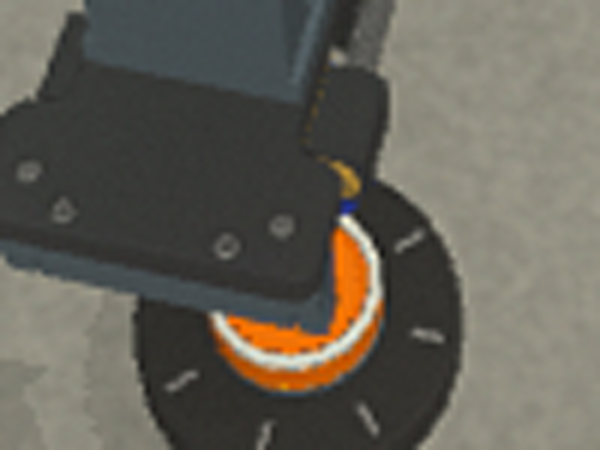

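Blue is held over the orange filter, whose rim shows at crop (297,290). Lowering.

```bash
python3 -m creep '{"offset":[[0,0,0.025],[0,0,0.025],[0,0,0.014],[0,0,0],[0,0,0]],"rotation":[[0,0,0],[0,0,0],[0,0,0],[0,0,0],[0,0,0]]}'; python3 -m creep '{"offset":[[0,0,0.003],[0,0,0],[0,0,0]],"rotation":[[0,0,0],[0,0,0],[0,0,0]]}'
```

```text
time_s: 23.62
ee_pos: [606.8, 316.1, 62.1]
ee_rot: [-180.0, -0.1, 0.0]
force: [-0.4, -0.1, -1.2]
gripper_width: 51.3
time_s: 24.0
ee_pos: [606.1, 316.1, 58.3]
ee_rot: [-180.0, -0.0, 0.1]
force: [-0.3, 0.7, -0.3]
gripper_width: 51.2
```

```bash
python3 -m creep '{"offset":[[0,0,0.002],[0,0,0.002],[0,0,0.001],[0,0,0],[0,0,0]],"rotation":[[0,0,0],[0,0,0],[0,0,0],[0,0,0],[0,0,0]]}'; python3 -m creep '{"offset":[[0,0,0.001],[0,0,0.001],[0,0,0],[0,0,0]],"rotation":[[0,0,0],[0,0,0],[0,0,0],[0,0,0]]}'
```

```text
time_s: 24.62
ee_pos: [606.1, 316.0, 53.0]
ee_rot: [180.0, -0.0, 0.0]
force: [0.4, -0.4, -1.4]
gripper_width: 51.4
time_s: 25.12
ee_pos: [606.0, 316.0, 51.0]
ee_rot: [180.0, -0.0, 0.1]
force: [0.3, -0.0, -1.1]
gripper_width: 51.5
```

```bash
python3 -m creep '{"offset":[[0,0,0.0005],[0,0,0.0005],[0,0,0],[0,0,0]],"rotation":[[0,0,0],[0,0,0],[0,0,0],[0,0,0]]}'; python3 -m creep '{"offset":[[0,0,0.0005],[0,0,0],[0,0,0]],"rotation":[[0,0,0],[0,0,0],[0,0,0]]}'
```

```text
time_s: 25.62
ee_pos: [606.1, 316.0, 50.0]
ee_rot: [180.0, -0.0, 0.0]
force: [0.3, -0.1, -0.7]
gripper_width: 51.4
time_s: 26.0
ee_pos: [606.0, 316.0, 49.5]
ee_rot: [180.0, 0.0, 0.0]
force: [-0.2, -0.6, -1.2]
gripper_width: 51.2
```

```bash
python3 -m creep '{"offset":[[0,0,0.0005],[0,0,0],[0,0,0]],"rotation":[[0,0,0],[0,0,0],[0,0,0]]}'; 
```

```text
time_s: 26.38
ee_pos: [606.1, 316.1, 49.1]
ee_rot: [-180.0, -0.0, 0.0]
force: [-0.6, 0.2, -0.5]
gripper_width: 51.5
```

```bash
python3 -m creep '{"offset":[[0,0,0.0005],[0,0,0],[0,0,0]],"rotation":[[0,0,0],[0,0,0],[0,0,0]]}'; 
```

```text
time_s: 26.75
ee_pos: [606.1, 316.0, 49.0]
ee_rot: [-180.0, -0.0, 0.1]
force: [-1.1, -0.3, 5.3]
gripper_width: 51.3
```

Contact at the seated height, 5 N. Releasing, then on to green.

```bash
python3 -m creep '{"offset":[[0,0,0],[0,0,0],[0,0,0],[0,0,0],[0,0,0]],"rotation":[[0,0,0],[0,0,0],[0,0,0],[0,0,0],[0,0,0]]}' 0; python3 -m creep '{"offset":[[0,0,-0.01],[0,0,-0.04],[0,0,-0.04],[0,0.038,0],[0.002,0.058,0]],"rotation":[[0,0,0],[0,0,0],[0,0,0],[0,0,0],[0,0,0]]}'; python3 -m creep '{"offset":[[0.002,0.058,0],[0.002,0.058,0],[0.002,0.058,0],[0.002,0.058,0],[0.002,0.058,0]],"rotation":[[0,0,0],[0,0,0],[0,0,0],[0,0,0],[0,0,0]]}'; python3 -m creep '{"offset":[[0.003,0.058,0],[0.003,0.058,0],[0.003,0.058,0],[0,0.058,0],[0,0,0]],"rotation":[[0,0,0],[0,0,0],[0,0,0],[0,0,0],[0,0,0]]}';python3 snap.py 226 320 f2 side
```

```text
time_s: 27.38
ee_pos: [606.0, 316.0, 48.4]
ee_rot: [180.0, 0.0, 0.0]
force: [-0.4, 0.0, 0.3]
gripper_width: 91.4
time_s: 28.0
ee_pos: [608.6, 220.5, 140.1]
ee_rot: [-179.9, -0.2, 0.2]
force: [1.0, -0.4, 0.5]
gripper_width: 90.8
time_s: 28.62
ee_pos: [618.6, -71.9, 139.7]
ee_rot: [180.0, -0.1, 0.1]
force: [1.4, 0.1, 0.5]
gripper_width: 91.0
time_s: 29.25
ee_pos: [627.1, -306.4, 138.9]
ee_rot: [179.9, -0.1, -0.2]
force: [0.4, -0.2, -0.4]
gripper_width: 91.4
176 283
```

View pics/f2.png

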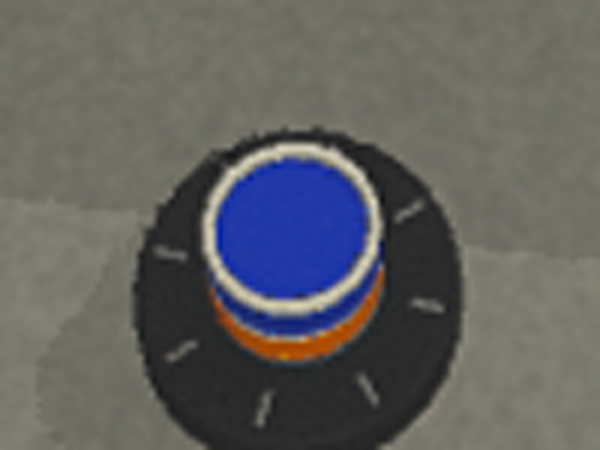

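Blue sits level on orange: both bands are even, with the rim centred at crop (292,230). Lowering on green.

```bash
python3 -m creep '{"offset":[[0,0,0.03],[0,0,0.05],[0,0,0.025],[0,0,0],[0,0,0]],"rotation":[[0,0,0],[0,0,0],[0,0,0],[0,0,0],[0,0,0]]}';python3 snap.py 274 135 g1 side; python3 snap.py 398 190 g1t top; python3 - <<'E'
from h import *
x,y,z=627,-302,36
for dx in(-16,0,16): print(((proj('side',[x+dx,y+52,z])-(224,98))*6).round())
E
```

```text
time_s: 29.92
ee_pos: [628.8, -301.5, 35.4]
ee_rot: [179.9, -0.1, 0.1]
force: [0.3, -1.0, 0.1]
gripper_width: 91.0
224 98
348 153
[319. 233.]
[285. 228.]
[251. 223.]
```

View pics/g1.png

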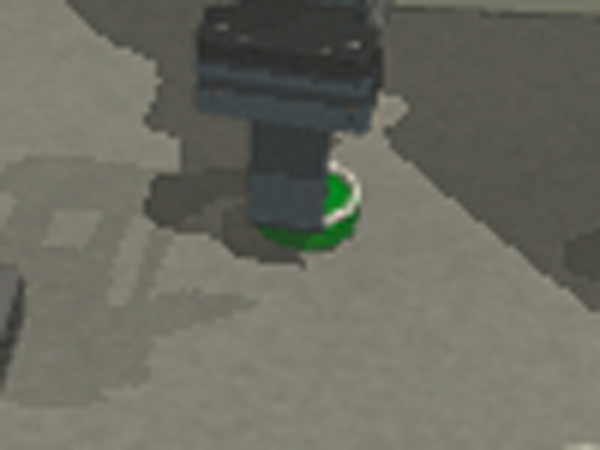

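View pics/g1t.png

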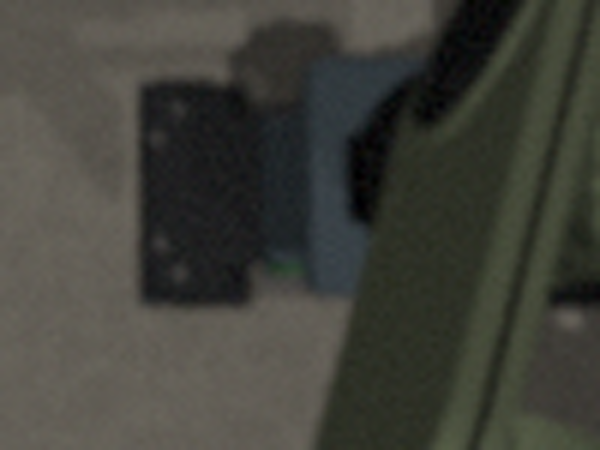

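The finger tip is at column 286 (predicted 285), and green lies between the fingers. Gripping.

```bash
python3 -m creep '{"offset":[[-0.001,0,0.016],[0,0,0.01],[0,0,0.003],[0,0,0],[0,0,0]],"rotation":[[0,0,0],[0,0,0],[0,0,0],[0,0,0],[0,0,0]]}'; python3 -m creep '{"offset":[[0,0,0],[0,0,0],[0,0,0],[0,0,0],[0,0,0]],"rotation":[[0,0,0],[0,0,0],[0,0,0],[0,0,0],[0,0,0]]}' 1 20;python3 -m creep '{"offset":[[0,0,0],[0,0,0],[0,0,0]],"rotation":[[0,0,0],[0,0,0],[0,0,0]]}'
python3 - <<'E'
from h import *
for cam in ('top','side'):
    f=cv2.cvtColor(grab_frame(cam),cv2.COLOR_RGB2BGR);cv2.imwrite(f'pics/m2{cam}.png',f)
    u,v=proj(cam,[471.5,-95,45]).round().astype(int);print(cam,u,v)
    cv2.imwrite(f'pics/m2{cam}z.png',cv2.resize(f[v-35:v+35,u-35:u+35],(560,560),interpolation=cv2.INTER_CUBIC))
E
```

```text
time_s: 30.65
ee_pos: [626.8, -302.2, 4.8]
ee_rot: [180.0, -0.0, 0.0]
force: [-0.3, -1.2, 0.3]
gripper_width: 91.5
time_s: 31.28
ee_pos: [626.5, -302.0, 4.6]
ee_rot: [180.0, -0.0, 0.0]
force: [-0.1, -0.2, -0.5]
gripper_width: 51.4
time_s: 31.65
ee_pos: [626.6, -302.0, 4.6]
ee_rot: [180.0, -0.0, 0.0]
force: [-0.2, 0.6, 1.2]
gripper_width: 51.3
top 309 257
side 322 180
```

View pics/m2topz.png

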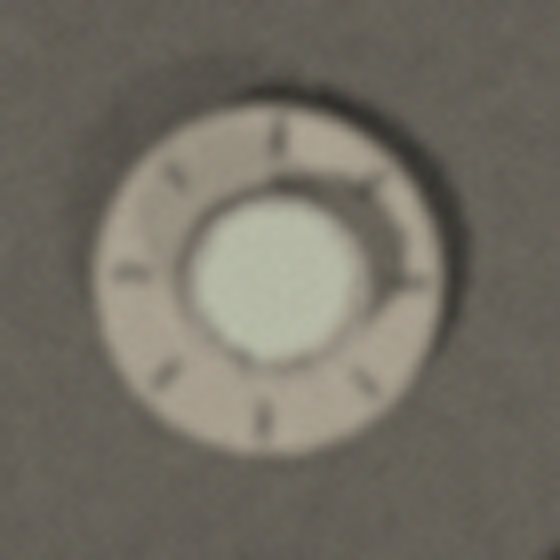

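View pics/m2sidez.png

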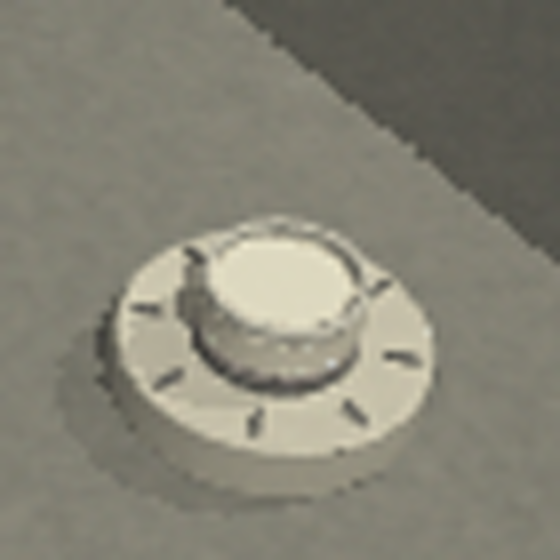

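White is level in its ring at about (472,−95). Moving green over it.

```bash
python3 -m creep '{"offset":[[0,0,-0.02],[0,0,-0.05],[0,0,-0.05]],"rotation":[[0,0,0],[0,0,0],[0,0,0]]}'; python3 -m creep '{"offset":[[-0.031,-0.0415,0],[-0.031,-0.0415,0],[-0.031,-0.0415,0],[-0.031,-0.0415,0],[-0.031,-0.0415,0]],"rotation":[[0,0,0],[0,0,0],[0,0,0],[0,0,0],[0,0,0]]}';python3 -m creep '{"offset":[[0,0,0],[0,0,0],[0,0,0]],"rotation":[[0,0,0],[0,0,0],[0,0,0]]}'; python3 snap.py 321 175 i1 side
```

```text
time_s: 32.12
ee_pos: [626.2, -301.8, 125.1]
ee_rot: [-180.0, 0.1, 0.0]
force: [0.7, -0.1, -0.5]
gripper_width: 51.6
time_s: 32.75
ee_pos: [470.2, -93.4, 124.5]
ee_rot: [-180.0, -0.0, 0.0]
force: [1.1, 0.4, 0.2]
gripper_width: 51.7
time_s: 33.12
ee_pos: [472.4, -95.4, 124.6]
ee_rot: [180.0, -0.1, 0.0]
force: [-0.2, -0.4, -0.6]
gripper_width: 51.7
271 138
```

View pics/i1.png

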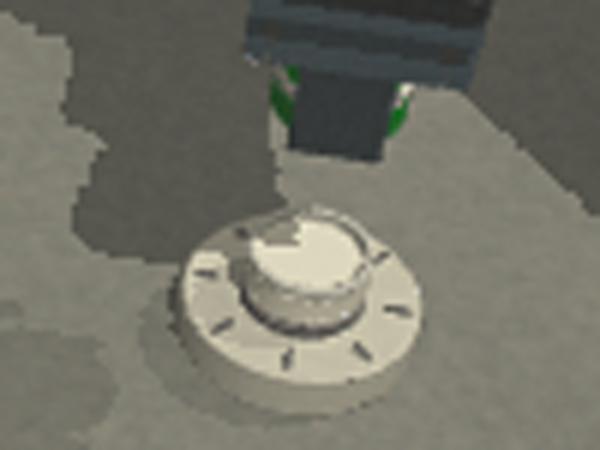

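Green hangs level over the white filter (rim at crop (308,252)). Lowering.

```bash
python3 -m creep '{"offset":[[0,0,0.025],[0,0,0.025],[0,0,0.014],[0,0,0],[0,0,0]],"rotation":[[0,0,0],[0,0,0],[0,0,0],[0,0,0],[0,0,0]]}'; python3 -m creep '{"offset":[[0,0,0.003],[0,0,0],[0,0,0]],"rotation":[[0,0,0],[0,0,0],[0,0,0]]}'; python3 snap.py 321 175 i2 side
```

```text
time_s: 33.8
ee_pos: [472.2, -94.9, 61.2]
ee_rot: [180.0, -0.1, 0.0]
force: [0.6, 0.2, -0.7]
gripper_width: 51.5
time_s: 34.17
ee_pos: [471.5, -94.6, 57.8]
ee_rot: [180.0, -0.0, 0.1]
force: [-0.1, -0.3, -0.6]
gripper_width: 51.0
271 138
```

View pics/i2.png

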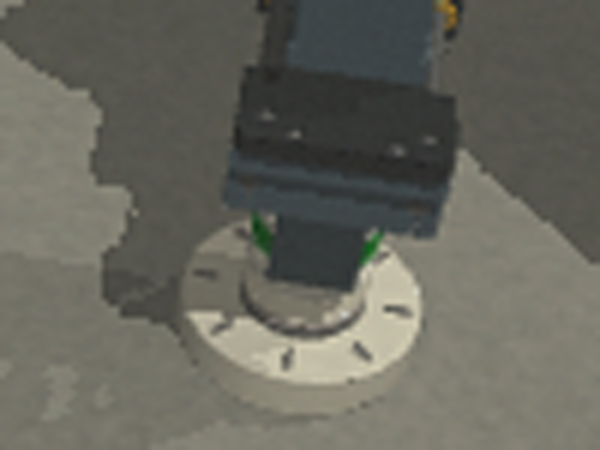

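```bash
python3 - <<'E'
from h import *
for z in (35,45,65,73): print(z,[((proj('side',[x,-94.6,z])-(271,138))*6).round(0) for x in(445.5,471.5,497.5)])
f=cv2.imread('pics/raw_i2.png');m=mask(f,'green')[138:213,271:371]
ys,xs=np.where(m)
for r in np.unique(ys): print(r*6, xs[ys==r]*6)
E
```

```text
35 [array([368., 281.]), array([304., 271.]), array([241., 261.])]
45 [array([372., 264.]), array([308., 253.]), array([244., 243.])]
65 [array([380., 228.]), array([315., 218.]), array([250., 207.])]
73 [array([383., 213.]), array([318., 203.]), array([253., 193.])]
222 [252]
234 [258]
246 [366]
```

The observed edges match the projection of both filters on one axis within about 1 mm. Seating green.

```bash
python3 -m creep '{"offset":[[0,0,0.002],[0,0,0.002],[0,0,0.001],[0,0,0],[0,0,0]],"rotation":[[0,0,0],[0,0,0],[0,0,0],[0,0,0],[0,0,0]]}'; python3 -m creep '{"offset":[[0,0,0.001],[0,0,0.001],[0,0,0.0005],[0,0,0],[0,0,0]],"rotation":[[0,0,0],[0,0,0],[0,0,0],[0,0,0],[0,0,0]]}'
```

```text
time_s: 34.85
ee_pos: [471.4, -94.6, 52.5]
ee_rot: [180.0, -0.0, 0.0]
force: [-0.9, 0.4, -0.3]
gripper_width: 51.7
time_s: 35.48
ee_pos: [471.4, -94.6, 50.0]
ee_rot: [180.0, -0.0, 0.0]
force: [0.1, -0.1, -1.1]
gripper_width: 51.0
```

```bash
python3 -m creep '{"offset":[[0,0,0.0005],[0,0,0],[0,0,0]],"rotation":[[0,0,0],[0,0,0],[0,0,0]]}'
```

```text
time_s: 35.85
ee_pos: [471.4, -94.6, 49.5]
ee_rot: [180.0, -0.0, 0.1]
force: [-0.1, -0.4, -1.0]
gripper_width: 51.5
```

```bash
python3 -m creep '{"offset":[[0,0,0.0005],[0,0,0],[0,0,0]],"rotation":[[0,0,0],[0,0,0],[0,0,0]]}'
```

```text
time_s: 36.22
ee_pos: [471.4, -94.6, 49.0]
ee_rot: [180.0, -0.0, 0.0]
force: [0.3, -0.8, -1.2]
gripper_width: 51.4
```

```bash
python3 -m creep '{"offset":[[0,0,0.0004],[0,0,0],[0,0,0]],"rotation":[[0,0,0],[0,0,0],[0,0,0]]}'
```

```text
time_s: 36.6
ee_pos: [471.4, -94.6, 48.6]
ee_rot: [180.0, 0.0, 0.0]
force: [0.2, -0.1, -0.3]
gripper_width: 51.5
```

```bash
python3 -m creep '{"offset":[[0,0,0.0004],[0,0,0],[0,0,0]],"rotation":[[0,0,0],[0,0,0],[0,0,0]]}'
```

```text
time_s: 36.98
ee_pos: [471.4, -94.6, 48.5]
ee_rot: [180.0, -0.0, 0.0]
force: [-1.5, -0.3, 2.8]
gripper_width: 51.5
```

Contact at the seated height, 3 N. Releasing and backing off clear.

```bash
python3 -m creep '{"offset":[[0,0,0],[0,0,0],[0,0,0],[0,0,0],[0,0,0]],"rotation":[[0,0,0],[0,0,0],[0,0,0],[0,0,0],[0,0,0]]}' 0; python3 -m creep '{"offset":[[0,0,-0.01],[0,0,-0.04],[0,0,-0.05],[0,0,-0.05],[-0.02,0.05,0]],"rotation":[[0,0,0],[0,0,0],[0,0,0],[0,0,0],[0,0,0]]}'; python3 -m creep '{"offset":[[-0.03,0.05,0],[-0.03,0.05,0],[-0.03,0.05,0],[0,0,0],[0,0,0]],"rotation":[[0,0,0],[0,0,0],[0,0,0],[0,0,0],[0,0,0]]}'
python3 - <<'E'
from h import *
P={}
for cam,a,b in (('top',(309,257),(127,196)),('side',(322,178),(225,320))):
    f=cv2.cvtColor(grab_frame(cam),cv2.COLOR_RGB2BGR);cv2.imwrite(f'pics/n1{cam}.png',f)
    for c,o in (('green',a),('blue',b)):
        ce,s=blob(f,c,o); print(cam,c,ce.round(1),s[2:],ray(cam,*ce,63).round(1))
s=cv2.imread('pics/n1side.png');t=cv2.imread('pics/n1top.png')
g=lambda im,u,v:cv2.resize(im[v-30:v+30,u-40:u+40],(400,300),interpolation=cv2.INTER_CUBIC)
cv2.imwrite('pics/n1.png',np.vstack([np.hstack([g(s,322,180),g(s,225,322)]),np.hstack([g(t,309,257),g(t,130,197)])]))
E
```

```text
time_s: 37.6
ee_pos: [471.4, -94.6, 48.2]
ee_rot: [180.0, 0.0, 0.0]
force: [-0.5, -0.1, -0.1]
gripper_width: 91.1
time_s: 38.22
ee_pos: [455.0, -144.3, 203.3]
ee_rot: [179.8, -0.6, 0.4]
force: [0.5, -1.2, -0.7]
gripper_width: 91.3
time_s: 38.85
ee_pos: [361.6, -294.5, 198.7]
ee_rot: [-180.0, -0.0, -0.0]
force: [-0.2, 0.3, -0.1]
gripper_width: 91.0
top green [308.6 258.3] [ 18  18 246] [471.1 -93.5  63. ]
top blue [124.5 196.7] [ 18  18 246] [604.8 317.3  63. ]
side green [323.2 174.2] [ 17  11 144] [472.  -96.8  63. ]
side blue [224.1 320.7] [ 25  23 444] [605.3 316.2  63. ]
```

View pics/n1.png

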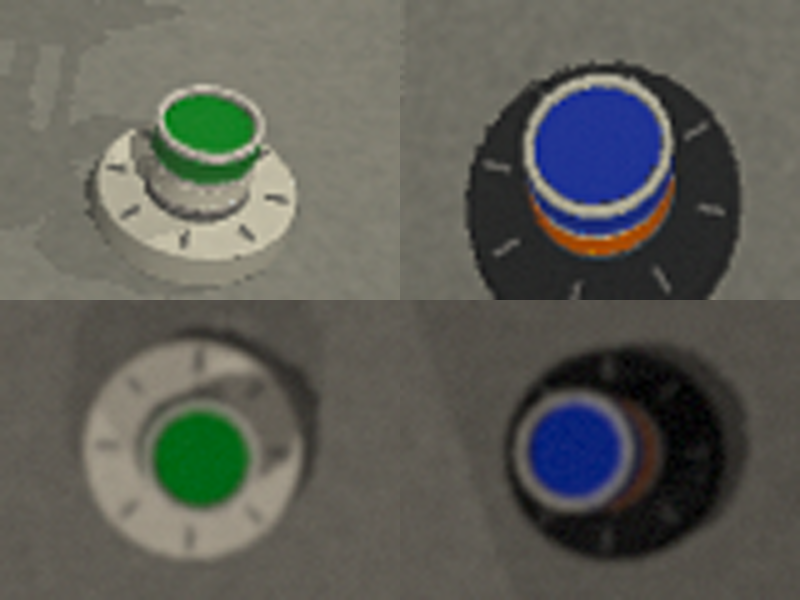

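View pics/n1side.png

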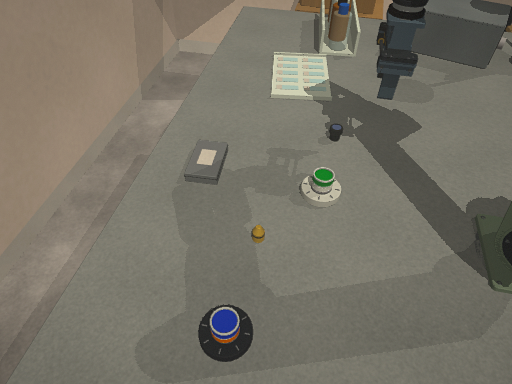

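Both stacks stand level: green on white at side (323,178), blue on orange at side (224,325). The bystanders are where they were, with the eyepiece at (336,132), the objective at (258,233) and the box at (206,161). Handing in.

```bash
python3 -c "
from workcell import env
print(env.job_done())"
```

```text
the job is handed in; nothing more can be done
None
```

All four filters are on their lamps and the job is handed in at about 39 s of the 106 s allowed. The hand-in gives no verdict, so what follows rests on my own checks.

- **What I did:** I placed orange on the black lamp, white on the white lamp, blue on orange, then green on white. Each was lowered in small steps until light contact, at 3–5 N, at about the expected seated height. I then released it and backed the arm away.
- **Last pictures:** Both stacks look level and fully home.

| Top filter | Top camera (x, y in mm) | Side camera (x, y in mm) | Lamp axis from the first pictures (x, y in mm) |
|---|---|---|---|
| Green | 471, −93.5 | 472, −97 | 472, −94 |
| Blue | 605, 317 | 605, 316 | 605.5, 314 |

- **Disagreements:** The two cameras differ by up to about 3 mm, and the filters lie within about 3 mm of the lamp axes. Both are inside the 7 mm limit. My colour mask for the seated white filter failed because it merged with the lamp disc, so I checked that one by eye.
- **Bystanders:** The eyepiece, objective and slide box appear where they started in the side picture; I did not measure them again.

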